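# Shut the paint-tube box by tucking its cover under the lip

## Task

Shut the paint-tube box: with the fingertips, push its standing cover over from behind until it lies flat, then push it on by the thumb step so that its free edge slides fully home beneath the retaining lip, let go and leave it shut by itself. Work on the outer side of the cover only: never touch its inner face and do not grip it. Do not lift anything; leave the tubes in the box and everything else on the table where it is.

Things in the scene. Friction and masses are not known exactly. Their poses are not given: they have to be found in the camera images.
- paint_box: Open grey plastic case for paint tubes, fixed to the table, 150 (its x) x 170 (its y) mm; origin at the centre of its underside, z up, +x from the hinge side towards the lip side. Side rims 50 mm high (top of rim at z = 50); the lip-side wall is 63 mm high.
- hinge_line (a point): Middle of the hinge axis, at x = -65, y = 0, z = 52.5 mm in the case's frame; the axis runs along the case's y.
- lip_edge (a point): Middle of the lower inner edge of the retaining lip, at x = 55, y = 0, z = 58 mm in the case's frame. The lip is a 6 mm thick flat ledge across the whole lip-side wall (170 mm along y) that overhangs the opening from x = 55 to the wall's inner face at x = 69 mm; its underside is at z = 58, its top at z = 64 mm.
- cover_fold (a joint): Hinge angle of the cover, rad: 0 = lying flat on the rims (stop), 1.57 = standing upright, up to 2.2 = leaning back away from the case; it starts between 1.5 and 1.95. It is lightly sprung towards 1.8 (0.08 N m/rad, friction 0.035 N m), so an untucked cover swings up again when let go.
- cover_slide (a joint): How far the white cover has slid out from its hinge in its slots, m: 0 = drawn in to the hinge (it starts 0 to 2 mm out), 0.020 = pushed home. It needs about 3 N to slide. Lying flat at 0 the cover's free edge stops 8 mm short of the lip and passes it; at 0.020 the edge lies 12 mm beneath the lip. Slid out more than 8 mm before it is flat, it lands on top of the lip.
- step_face (a point): On the white cover: middle of the foot of the thumb step's upright face, on the cover's outer face, 75 mm from the hinge axis when cover_slide is 0. x points from the hinge to the free edge, y along the hinge, z out of the outer face (up when the cover is shut). The step is 100 mm wide along y; its upright face looks towards the hinge and is 7 mm high, and from its top it slopes back down to the cover at 97 mm from the hinge.
- cover_edge (a point): Middle of the cover's free edge, 112 mm from the hinge axis when cover_slide is 0, at mid thickness; same axes as step_face. The cover is a white flat plate 106 x 158 mm, 5 mm thick; the hinge axis lies at its mid thickness.
- cover_inside: The inner face of the cover (2 mm thick layer, the side that looks down into the case when shut); not to be touched. Origin on the hinge axis when cover_slide is 0, same axes as step_face.
- mug: White mug, 76 mm wide, 85 high, with a handle; origin at the centre of its underside.
- tape_roll: Roll of tape lying flat, 90 mm across, 25 high; origin at the centre of its underside.
- paint_pot: Small round pot, 52 mm wide, 55 high, standing beyond the lip; origin at the centre of its underside.
- brush: Paint brush lying on the table, 190 mm long along its x, handle 20 mm thick, on the hinge side of the case; origin under its middle.
- water_bottle: Green glass bottle, 68 mm wide, 150 high; origin at the centre of its underside.
- paint_can: Metal can, 86 mm wide, 100 high; origin at the centre of its underside.
- dark_bottle: Black bottle, 50 mm wide, 130 high; origin at the centre of its underside.
- tube_a: Paint tube lying in the case, 28 x 88 x 18 mm (about along y of the case); origin under its middle. It stays below the cover.
- tube_b: Paint tube lying in the case, 28 x 88 x 18 mm (about along y of the case); origin under its middle. It stays below the cover.
- tube_c: Paint tube lying in the case, 28 x 88 x 18 mm (about along y of the case); origin under its middle. It stays below the cover.
There are look-alikes about, which are no part of the job. What is shaped like the tube_c but pink is not meant.

How it is judged:
At the end, for the whole second after the job is handed in: The cover lies flat (hinge within 0.06 rad of shut) and still, held by the lip alone, slid out at least 14 of its 20 mm so that its edge is beneath the lip; the three tubes lie in the box (value of joint cover_fold below 0.06 rad and value of joint cover_slide above 0.014 m and velocity of joint cover_fold between -0.05 and 0.05 rad/s and height (world z) of each of tube_a, tube_b, tube_c below 0.03 m and horizontal distance between each of tube_a, tube_b, tube_c and paint_box below 0.08 m); the robot touches nothing.
It fails at once if the cover's inner face is touched with the fingers (pinched) or from inside (contact force between any of the arm, the fingers and cover_inside above 1 N).
It fails at once if a tube is lifted out of the box (height (world z) of any of tube_a, tube_b, tube_c above 0.05 m).
It fails at once if something else on the table is lifted, or moved by more than 20 mm (distance of any of mug, tape_roll, paint_pot, brush, water_bottle, paint_can, dark_bottle from where it was at the start of the episode above 0.02 m).
It also fails if it takes over 35 s, if anything falls off the work surface, if the arm or the gripper's body presses on something with over 40 N, if the wrist force passes 120 N, or if a joint passes its speed limit or range.

## Robot

A 6-joint arm with a two-finger parallel gripper is mounted at the origin on the work surface. World frame = base frame: x ahead of the robot, y to its left, z up, the work surface at z = 0. Lengths are in m, angles in rad, forces in N, time in s.
With the tool pointing down it reaches from about 0.25 to 0.725 m from the base axis. Payload 4 kg.
Tool frame: the origin (TCP) lies midway between the tips of the shut fingers; the grasp point (between the pads) lies 19 mm behind it; z points along the fingers, y is the line along which they close (so a half turn about z gives the same grasp; the last joint's range is limited). The gripper opens to 85 mm and grips with 20 to 120 N. Pads are 22 mm wide; open, the fingers measure 114 mm over their backs; the gripper's body (76 mm by 85 mm) begins 54 mm behind the grasp point. The pads swing forward as they close: fully open they stand 13 mm farther back than shut.
Start: joints at [1.266, 0.241, 0.005, 1.335, 0, 1.571], TCP at [0.15, 0.477, 0.199] pointing down, gripper open.
Joint ranges: [-2.72, 2.72], [-1.05, 1.87], [-1.09, 1.28], [-1.99, 2.15], [-1.42, 1.44], [-3.14, 3.14]. Speed limits (rad/s): [2.79, 2.79, 3.14, 3.14, 3.14, 3.14].

## Interface

Orientations are given as a unit quaternion [x, y, z, w].
In Python, from workcell import monitor, vision, job gives the robot as it stands.
- The arm moves only by the tool move_arm, never from a script. Its argument "moves" is a list that holds one entry, the list of rows, each a list of 5 numbers: the shift along the world's x, y, z in m, then the turn about the world's z in degrees, then the opening in per cent of the stroke, from 0 (shut) to 100 (fully open). In form: [[[x, y, z, turn, gripper], ...]]. A call has 1 to 5 rows; each row is the pose to reach, as a shift and turn from the pose commanded when the call began; what a row does not reach only later rows make up. A row lasts 1/8 s, in which the tool goes at most 62.5 mm and 10.7 degrees, less where a joint would pass 70% of its speed; a pose out of reach is approached as far as the arm can. A call with a gripper value outside its range is refused whole. The fingers move at their own pace and stop on an object; the grip force is fixed at half the most. Time passes only in rows, so rows that repeat a pose let the fingers close. It gives the time, the measured TCP pose, the force, the opening and the grip force at its end, in the units of the state.
- monitor.get_obs(): the state, without advancing time (a new reading comes with each control period).
- vision.camera(name): name is "side" or "top"; returns a dict with "color" (384x512x3 uint8, red, green, blue), "camera_matrix" (3x3 intrinsics, pixels), "eye" and "attitude" of the camera in the world. Camera axes: x right, y up, looking along -z (the intrinsics and any distortion apply to the point x, -y, -z); pixel columns grow to the right and rows downward; lengths in m; the calibration is good to about 2 mm. A picture is of the moment at which its call begins. There is no depth.
- job.job_done(): hands the job in; it is judged then, once.
The state is a dict: "clock": time; "joint_pos": joint angles; "joint_vel": joint speeds; "tau": joint torques, N m; "eef_pos": TCP position; "tool_rot": TCP orientation; "ft_force": force on the tool from outside, world axes, zero at the start; "ft_torque": the same for the moment, N m; "grip_width": finger opening in m; "grasp_force": force on a finger pad.
Only numpy, scipy, OpenCV 4.12 (cv2) and the standard library are available. Lean on these libraries where they do the work, as an engineer would, in place of code of your own. Each camera call takes 0.05 s, during which the arm holds its last target. There are 200 camera calls.

## Working session

There is one attempt and no reset: what is moved stays moved. The work goes in short steps, Python scripts to look and compute and a tool call to move; the robot and the scene stay as the last step left them, time stands still between calls to the robot, and variables do not carry over. Pictures are saved under pics/ and viewed, at most 10 in all, crops included, and the job is handed in when it is done.

Besides the shell and the picture viewer there is one more tool, called after "Request:" by a JSON object that holds its "method" and its "body". move_arm: Moves the arm, as the interface text tells. Its arguments: {"type":"object","properties":{"moves":{"type":"array","items":{"type":"array","items":{"type":"array","items":{"type":"number"}}}}},"required":["moves"]}

```bash
mkdir -p pics; ls
cat > h.py <<'E'
import numpy as np, cv2
from workcell import monitor, vision, job
from scipy.spatial.transform import Rotation as R
def rot(a):
    a=np.array(a,float); return a if a.shape==(3,3) else R.from_quat(a).as_matrix()
def ray(c,u,v):
    K=np.array(c["camera_matrix"]); d=np.linalg.inv(K)@[u,v,1]; d=rot(c["attitude"])@[d[0],-d[1],-d[2]]
    return np.array(c["eye"]),d
def onz(c,u,v,z):
    e,d=ray(c,u,v); return e+d*(z-e[2])/d[2]
def proj(c,p):
    q=rot(c["attitude"]).T@(np.array(p)-c["eye"]); q=np.array(c["camera_matrix"])@[q[0],-q[1],-q[2]]; return q[:2]/q[2]
def save(c,n,crop=None,s=1):
    im=c["color"][...,::-1]
    if crop: im=im[crop[1]:crop[3],crop[0]:crop[2]]
    cv2.imwrite("pics/"+n,cv2.resize(im,None,fx=s,fy=s,interpolation=cv2.INTER_CUBIC))
E
python3 - <<'E'
from h import *
for n in("side","top"):
    c=vision.camera(n); save(c,n+"0.png",s=1.5)
    print(n,[k for k in c],np.array(c["camera_matrix"]).round(1).tolist(),np.round(c["eye"],3),np.round(c["attitude"],3), {k:c[k] for k in c if 'dist' in k})
o=monitor.get_obs(); print(o)
E
```

```text
pics
side ['color', 'camera_matrix', 'eye', 'attitude'] [[453.2, 0.0, 256.1], [0.0, 453.2, 195.2], [0.0, 0.0, 1.0]] [-0.071 -0.752  0.769] [ 0.431 -0.15  -0.28   0.844] {}
top ['color', 'camera_matrix', 'eye', 'attitude'] [[394.9, 0.0, 257.3], [0.0, 394.9, 199.4], [0.0, 0.0, 1.0]] [0.384 0.022 1.089] [-0.053  0.057  0.708 -0.702] {}
{'clock': 0.1, 'joint_pos': array([ 1.26597293e+00,  2.41306500e-01,  3.89279591e-03,  1.33518726e+00,
       -2.64023846e-05,  1.57078577e+00]), 'joint_vel': array([-7.59452176e-05, -3.24816947e-03,  3.03334448e-03,  4.11513166e-04,
        4.85189122e-04,  2.60282844e-03]), 'tau': array([-4.90019477e-05, -3.73138154e+01,  2.53009343e+01,  1.08887174e-02,
       -2.39807952e-05,  4.34769788e-06]), 'eef_pos': array([0.14988989, 0.47637222, 0.19773049]), 'tool_rot': array([ 1.51817025e-01,  9.88408203e-01, -8.93860392e-04, -1.23948361e-04]), 'ft_force': array([ 3.52696528e-01, -4.47022466e-01,  4.37632603e-04]), 'ft_torque': array([ 0.03422359, -0.03032181, -0.01894174]), 'grasp_force': 0.0, 'grip_width': 0.08528954658424084}
```

View pics/top0.png

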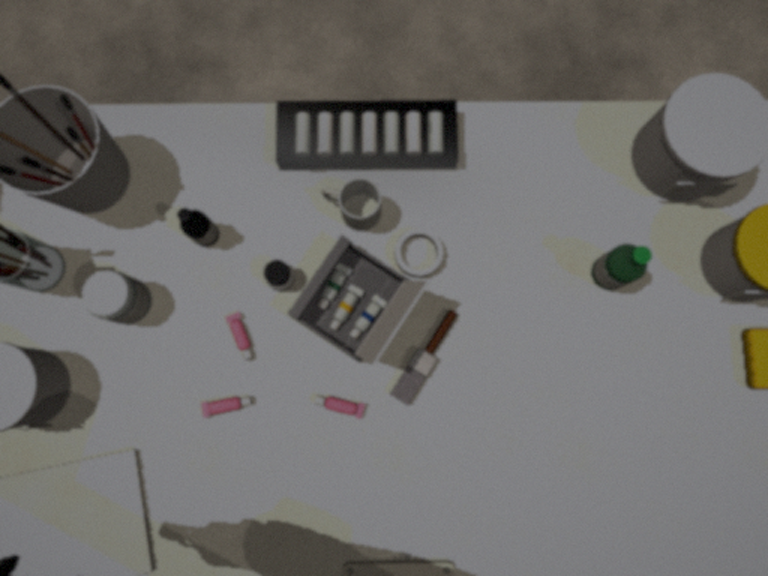

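View pics/side0.png

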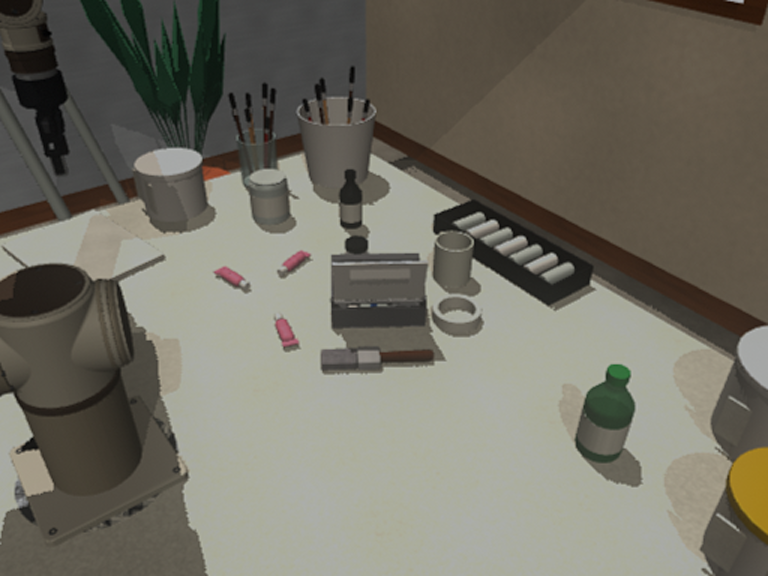

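Candidates: the paint box is the only hinged case, at top (240,200) and side (252,193); the black tray of white tubes, top (245,90), is a look-alike. The three pink tubes at top (160,223), (152,270) and (228,270) are decoys. The case tubes at top (223,190), (231,205) and (245,210) are the real ones. I choose the grey case with the white cover and will check it in a crop of both views.

Run:
```python
from h import *
a=vision.camera("top")["color"][140:280,170:320]; b=vision.camera("side")["color"][140:260,200:330]
a=cv2.resize(a,None,fx=4,fy=4,interpolation=cv2.INTER_CUBIC); b=cv2.resize(b,None,fx=4,fy=4,interpolation=cv2.INTER_CUBIC)
cv2.imwrite("pics/ctop.png",cv2.convertScaleAbs(a[...,::-1],alpha=1.5)); cv2.imwrite("pics/cside.png",cv2.convertScaleAbs(b[...,::-1],alpha=1.5))
```

```text
(no output)
```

View pics/ctop.png

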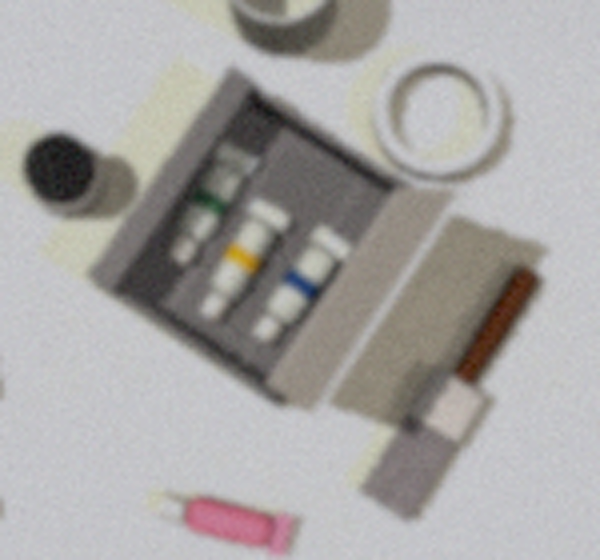

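View pics/cside.png

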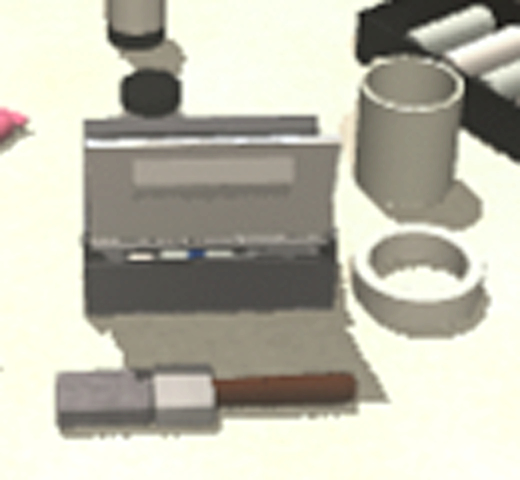

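The crops confirm the grey case with the green, yellow and blue tubes. The lip wall runs from top (229,157) to (193,208). The cover's free edge is the bright line from top (283,189) to (252,240), and in the side view from (222,175) to (284,176). The brush lies behind the hinge.

```bash
cat >> h.py <<'E'
def tri(c1,p1,c2,p2):
    e1,d1=ray(c1,*p1); e2,d2=ray(c2,*p2)
    t=np.linalg.lstsq(np.c_[d1,-d2],e2-e1,rcond=None)[0]; a=e1+d1*t[0]; b=e2+d2*t[1]
    return (a+b)/2,np.linalg.norm(a-b)
E
python3 - <<'E'
from h import *
T=vision.camera("top");S=vision.camera("side")
A=onz(T,228.75,157,.064);B=onz(T,193,208,.064)   # lip wall outer corners (-y? , +y)
print("lip",A,B,np.linalg.norm(A-B))
C=onz(S,222,217.5,0);D=onz(S,283.75,215.75,0); print("hinge foot",C,D,np.linalg.norm(C-D))
# cover edge by triangulation
E1,r1=tri(T,(252.5,240),S,(221.75,175)); E2,r2=tri(T,(283,188.75),S,(284.5,175.75)); print("edge",E1,r1,E2,r2,np.linalg.norm(E1-E2))
y=(B-A)[:2]; y/=np.linalg.norm(y)
y2=(C-D)[:2]; y2/=np.linalg.norm(y2); print("yaw",np.degrees(np.arctan2(y[1],y[0]))-90,np.degrees(np.arctan2(y2[1],y2[0]))-90)
x=np.array([y[1],-y[0]]); m=(A+B)[:2]/2; o=m-.075*x; print("x",x,"origin from lip",o, "from foot",(C+D)[:2]/2+.075*x)
h=o-.065*x
for E in(E1,E2):
    print("edge in case", (E[:2]-o)@x,(E[:2]-o)@y,E[2], "fold",np.arctan2(E[2]-.0525,(E[:2]-h)@x))
for n,uv in dict(brush1=(170+370/4,140+490/4),brushend=(170+530/4,140+280/4),brushm=(170+450/4,140+390/4)).items():
    p=onz(T,*uv,.012)[:2]; print(n,p,(p-o)@x,(p-o)@y)
p=onz(T,170+440/4,140+118/4,.02)[:2];print("tape",p,(p-o)@x,(p-o)@y)
E
```

```text
lip [0.66077006 0.09063584 0.064     ] [0.5240879  0.18376168 0.064     ] 0.1653917577067499
hinge foot [0.44478896 0.06895296 0.        ] [ 0.58551376 -0.02439953  0.        ] 0.16887319505015755
edge [0.43006072 0.03032814 0.16442846] 0.009115081377286578 [ 0.55796681 -0.04690928  0.15325165] 0.0024155072972149023 0.14983494514150156
yaw 55.73216938560216 56.44093288677493
x [0.56306214 0.82641456] origin from lip [0.55019932 0.07521766] from foot [0.55738102 0.0842578 ]
edge in case -0.10474285132789213 0.07400870148810572 0.1644284561217672 fold 1.9119839784015422
edge in case -0.09655390649451903 -0.07518423063265624 0.15325165097528315 fold 1.8743051365309007
brush1 [0.38162304 0.00255503] -0.15496837661397952 0.09840031310020722
brushend [ 0.52321812 -0.10896987] -0.16740735391042152 -0.08141137152625821
brushm [ 0.44828244 -0.05255583] -0.1629794126171071 0.012281173459949685
tape [ 0.63589253 -0.04856899] -0.05404848928351479 -0.14051769134144512
```

Request:
{"method": "move_arm", "body": {"moves": [[[0.032,-0.048,0.006,-10.6,0],[0.064,-0.096,0.012,-21.2,0],[0.096,-0.144,0.018,-31.8,0],[0.128,-0.192,0.024,-42.4,0],[0.16,-0.24,0.03,-53,0]]]}}

```text
clock: 0.92
eef_pos: [0.3108, 0.2354, 0.2289]
tool_rot: [0.579, 0.815, 0.0, 0.0]
ft_force: [0.8, 0.6, 0.3]
grip_width: 0.0
grasp_force: 0.0
```

Request:
{"method": "move_arm", "body": {"moves": [[[0.018,-0.057,0,-10.6,0],[0.036,-0.114,0,-21.2,0],[0.054,-0.171,0,-31.8,0],[0.072,-0.228,0,-42.4,0],[0.09,-0.285,0,-53.8,0]]]}}

```text
clock: 1.55
eef_pos: [0.4004, -0.05, 0.2288]
tool_rot: [0.883, 0.47, 0.001, 0.0]
ft_force: [1.5, 0.8, -0.0]
grip_width: 0.0001
grasp_force: 0.0
```

Request:
{"method": "move_arm", "body": {"moves": [[[0.028,-0.008,-0.03,0,0],[0.055,-0.015,-0.06,0,0],[0.055,-0.015,-0.114,0,0],[0.055,-0.015,-0.114,0,0]]]}}

```text
clock: 2.05
eef_pos: [0.4508, -0.0627, 0.1107]
tool_rot: [0.881, 0.472, -0.004, -0.003]
ft_force: [-0.7, -0.1, 0.5]
grip_width: 0.0002
grasp_force: 0.0
```

Run:
```python
from h import *
a=vision.camera("top")["color"][140:290,170:320]; b=vision.camera("side")["color"][110:260,200:350]
f=lambda a:cv2.convertScaleAbs(cv2.resize(a,None,fx=2.6,fy=2.6,interpolation=cv2.INTER_CUBIC)[...,::-1],alpha=1.4)
cv2.imwrite("pics/m1.png",np.hstack([f(a),f(b)]))
o=monitor.get_obs();print(o["eef_pos"],o["ft_force"])
```

```text
[ 0.45521138 -0.0630425   0.11533786] [ 0.61491291 -0.41097513  0.21453428]
```

View pics/m1.png

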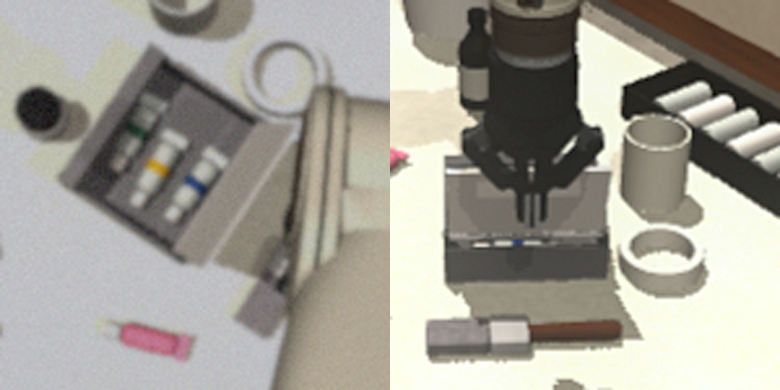

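The fingers are behind the cover's middle, clear of the brush (side crop, fingertips around (530,215)). I'll start pushing.

Request:
{"method": "move_arm", "body": {"moves": [[[0.011,0.016,0,0,0],[0.022,0.032,0,0,0],[0.031,0.046,0,0,0],[0.039,0.057,0,0,0],[0.046,0.068,0,0,0]]]}}

```text
clock: 2.78
eef_pos: [0.5016, 0.0059, 0.1145]
tool_rot: [0.881, 0.473, -0.0, 0.0]
ft_force: [0.0, 0.2, 0.0]
grip_width: -0.0
grasp_force: 0.3
```

Run:
```python
from h import *
a=vision.camera("top")["color"][140:290,170:320]; b=vision.camera("side")["color"][110:260,200:350]
f=lambda a:cv2.convertScaleAbs(cv2.resize(a,None,fx=2.6,fy=2.6,interpolation=cv2.INTER_CUBIC)[...,::-1],alpha=1.4)
cv2.imwrite("pics/m2.png",np.hstack([f(a),f(b)]))
o=monitor.get_obs();print(o["eef_pos"],o["ft_force"])
```

```text
[0.50180621 0.00620531 0.11436058] [-0.16539801 -0.42769025  0.91024533]
```

View pics/m2.png

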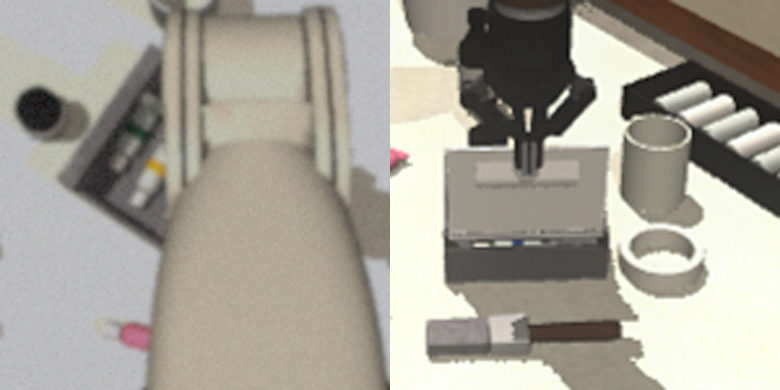

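Run:
```python
from h import *
c=vision.camera("side"); p=monitor.get_obs()["eef_pos"]; q=proj(c,p); print("tcp px",q,"crop",390+(q[0]-200)*2.6,(q[1]-110)*2.6)
x=np.array([.563,.826]);y=np.array([-.826,.563])
P=lambda o,X,Y,Z: [round(v) for v in (lambda q:(390+(q[0]-200)*2.6,(q[1]-110)*2.6))(proj(c,[*(o+X*x+Y*y),Z]))]
for o in(np.array([.550,.075]),np.array([.557,.084])):
  for s in(.079,-.079):
    print(s,"hinge",P(o,-.065,s,.0525),"edge at fold",{d:P(o,-.065+.112*np.cos(np.radians(d)),s,.0525+.112*np.sin(np.radians(d))) for d in(95,85,75,65,55)},"foot",P(o,-.075,s,0))
```

```text
tcp px [252.90880793 186.69217968] crop 527.5629006139251 199.399667165679
0.079 hinge [450, 240] edge at fold {95: [446, 152], 85: [447, 141], 75: [447, 134], 65: [448, 130], 55: [448, 130]} foot [451, 286]
-0.079 hinge [604, 237] edge at fold {95: [611, 149], 85: [609, 139], 75: [607, 132], 65: [604, 128], 55: [602, 127]} foot [603, 283]
0.079 hinge [451, 233] edge at fold {95: [447, 146], 85: [448, 135], 75: [448, 128], 65: [448, 124], 55: [449, 124]} foot [452, 279]
-0.079 hinge [604, 230] edge at fold {95: [610, 143], 85: [608, 133], 75: [606, 126], 65: [604, 122], 55: [602, 122]} foot [603, 276]
```

Run:
```python
from h import *
c=vision.camera("side"); im=cv2.convertScaleAbs(cv2.resize(c["color"][150:210,210:290],None,fx=8,fy=8,interpolation=cv2.INTER_CUBIC)[...,::-1],alpha=1.3); cv2.imwrite("pics/z.png",im)
```

```text
(no output)
```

View pics/z.png

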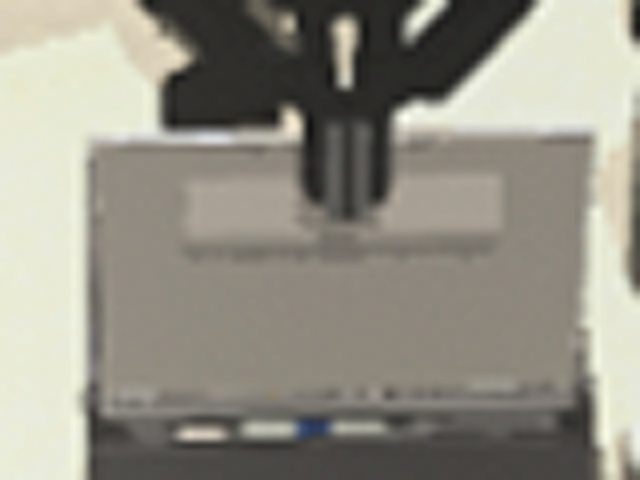

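Run:
```python
from h import *
c=vision.camera("side")
for n,p in dict(m1=[.4552,-.063,.1153],m2=monitor.get_obs()["eef_pos"]).items():
  for d in(0,.01,.02,.03):
    q=proj(c,np.array(p)+[0,0,d]); print(n,d,q.round(1),"crop",(390+(q[0]-200)*2.6).round(),((q[1]-110)*2.6).round())
im=c["color"][170:200,246:261].mean(2).round().astype(int)
m=cv2.imread("pics/m1.png")
for r in range(174,196): print(r,c["color"][r,246:261].mean(1).round().astype(int))
```

```text
m1 0 [254.6 205.9] crop 532.0 249.0
m1 0.01 [254.7 202.6] crop 532.0 241.0
m1 0.02 [254.7 199.2] crop 532.0 232.0
m1 0.03 [254.8 195.7] crop 532.0 223.0
m2 0 [252.9 186.9] crop 528.0 200.0
m2 0.01 [253.  183.6] crop 528.0 191.0
m2 0.02 [253.  180.3] crop 528.0 183.0
m2 0.03 [253. 177.] crop 528.0 174.0
174 [121 102  57  29  47  72  63  41  61  67  41  35  84 126 123]
175 [117 103  84  58  62  72  63  40  61  71  61  75 104 124 122]
176 [120 108  96  99  87  69  61  38  58  79  91 109 125 122 122]
177 [117 101  96  97  87  71  66  51  60  77  91 107 124 122 122]
178 [121 111  97 100  89  83  83  79  81  91 100 107 119 118 117]
179 [111 105 103 104  88  89  89  89  97 107 106 105 105 104 104]
180 [99 99 99 94 86 86 86 86 89 95 94 94 94 94 94]
181 [90 85 88 90 86 86 87 86 85 88 91 91 90 88 87]
182 [100  92  97  98  88  91  89  92  92  97 104 104 105  99  97]
183 [105 105 105  99  97  99  96 105 104 104 104 105 103 103 103]
184 [105 104 105 104 104 105 104 104 104 103 104 103 104 103 103]
185 [104 103 103 104 103 104 103 104 103 103 103 104 103 103 103]
186 [104 104 104 104 103 104 102 104 103 103 104 103 103 104 103]
187 [104 104 103 104 103 103 105 104 104 103 103 103 103 103 103]
188 [103 105 104 104 104 103 103 103 104 103 104 103 104 104 103]
189 [104 104 104 104 103 104 104 104 104 103 103 104 103 104 103]
190 [104 104 103 103 104 103 104 103 102 104 103 104 103 104 104]
191 [104 104 104 104 104 103 103 103 103 102 104 103 102 103 103]
192 [104 104 104 104 104 103 103 104 104 104 103 104 103 102 103]
193 [104 103 104 104 103 104 104 103 104 103 103 103 103 103 102]
194 [104 104 104 104 104 103 103 104 103 103 104 103 103 103 103]
195 [104 104 104 103 104 104 104 103 103 103 103 104 102 104 103]
```

The picture shows the cover roughly upright, with the step at z.png rows 175–250. The visible fingertip ends at z.png (345,215), about 28 mm higher than the reported TCP projects. I'll push on, staying tolerant of either height, and watch the force and the cover's edge row.

Request:
{"method": "move_arm", "body": {"moves": [[[0.007,0.01,0,0,0],[0.014,0.02,0,0,0],[0.0185,0.027,0,0,0],[0.0185,0.027,0,0,0]]]}}

```text
clock: 3.52
eef_pos: [0.5201, 0.0327, 0.1144]
tool_rot: [0.881, 0.473, 0.0, -0.0]
ft_force: [0.1, 0.5, 0.4]
grip_width: 0.0
grasp_force: 0.0
```

```bash
cat >> h.py <<'E'
def prof(cols=(226,277),lo=150,hi=215):
    c=vision.camera("side"); o=monitor.get_obs(); print("t",o["clock"],"tcp",o["eef_pos"].round(4),"F",o["ft_force"].round(1))
    for u in cols: print(u,lo,c["color"][lo:hi,u-1:u+2].mean((1,2)).round().astype(int).tolist())
    return c,o
def model(c,O=(.551,.077)):
    O=np.array(O);x=np.array([.563,.826]);y=np.array([-.826,.563])
    for d in(90,80,70,60,50,40,30,20,10,0):
        t=np.radians(d);print(d,[proj(c,[*(O+(-.065+r*np.cos(t)-.0025*np.sin(t))*x+s*y),.0525+r*np.sin(t)+.0025*np.cos(t)]).round().astype(int).tolist() for s in(.045,-.045) for r in(.112,.075,0)])
E
python3 -c "
from h import *
c,o=prof(); model(c)"
```

```text
t 3.575 tcp [0.5198 0.0324 0.1144] F [-0.4 -0.4  0.7]
226 150 [132, 157, 163, 168, 171, 172, 172, 172, 172, 173, 172, 151, 117, 120, 120, 120, 120, 121, 120, 120, 121, 121, 121, 121, 121, 121, 121, 121, 121, 121, 121, 120, 121, 121, 121, 121, 121, 121, 121, 122, 121, 121, 122, 121, 121, 121, 122, 123, 108, 71, 98, 105, 80, 70, 63, 63, 64, 58, 59, 59, 59, 59, 59, 59, 60]
277 150 [172, 172, 172, 171, 171, 171, 171, 172, 174, 165, 133, 116, 117, 118, 118, 118, 118, 118, 118, 118, 118, 118, 118, 118, 118, 118, 118, 118, 118, 118, 118, 118, 118, 118, 118, 118, 118, 118, 118, 118, 118, 118, 118, 118, 118, 118, 119, 106, 72, 92, 96, 79, 77, 67, 53, 58, 53, 53, 54, 54, 53, 53, 54, 53, 53]
90 [[235, 166], [235, 178], [236, 202], [271, 166], [270, 178], [270, 201]]
80 [[235, 162], [235, 176], [236, 202], [270, 162], [270, 175], [270, 201]]
70 [[235, 160], [235, 174], [236, 202], [270, 160], [270, 174], [270, 201]]
60 [[235, 159], [235, 173], [236, 201], [269, 159], [269, 173], [270, 201]]
50 [[235, 159], [235, 173], [236, 201], [269, 159], [269, 173], [270, 201]]
40 [[235, 161], [235, 174], [236, 201], [268, 161], [269, 174], [270, 201]]
30 [[235, 164], [235, 176], [236, 201], [268, 163], [268, 175], [270, 200]]
20 [[235, 167], [235, 178], [236, 201], [267, 167], [268, 178], [270, 200]]
10 [[235, 172], [235, 181], [236, 201], [267, 172], [268, 181], [270, 200]]
0 [[235, 177], [235, 185], [236, 201], [267, 177], [268, 184], [270, 200]]
```

Request:
{"method": "move_arm", "body": {"moves": [[[0.001,0.0015,-0.01,0,0],[0.002,0.003,-0.02,0,0],[0.003,0.004,-0.03,0,0],[0.003,0.004,-0.03,0,0]]]}}

```text
clock: 4.08
eef_pos: [0.5214, 0.0359, 0.083]
tool_rot: [0.881, 0.472, -0.001, -0.001]
ft_force: [0.4, 0.7, 0.3]
grip_width: -0.0001
grasp_force: 0.0
```

```bash
python3 -c "
from h import *
c,o=prof((226,))
print(c['color'][158:190,253].mean(1).astype(int),proj(c,o['eef_pos']))
im=cv2.convertScaleAbs(cv2.resize(c['color'][140:210,200:300],None,fx=7,fy=7,interpolation=cv2.INTER_CUBIC)[...,::-1],alpha=1.3); cv2.imwrite('pics/z2.png',im)"
```

```text
t 4.125 tcp [0.5218 0.0359 0.0836] F [-0.7 -0.3 -0.3]
226 150 [132, 151, 156, 161, 161, 165, 167, 173, 165, 136, 128, 130, 133, 132, 132, 132, 133, 134, 133, 133, 133, 133, 133, 133, 134, 133, 133, 133, 134, 133, 133, 133, 133, 133, 133, 133, 133, 132, 132, 132, 132, 132, 132, 132, 132, 132, 132, 137, 124, 100, 145, 115, 80, 71, 64, 69, 71, 59, 60, 60, 60, 60, 60, 61, 61]
[ 90  58  49  46  37  35  33  34  33  39  52  58  56  57  56  57  57  59
  63  62  61  60  81 109 108 128 126 127 127 126 126 126] [252.19758961 188.34409635]
```

View pics/z2.png

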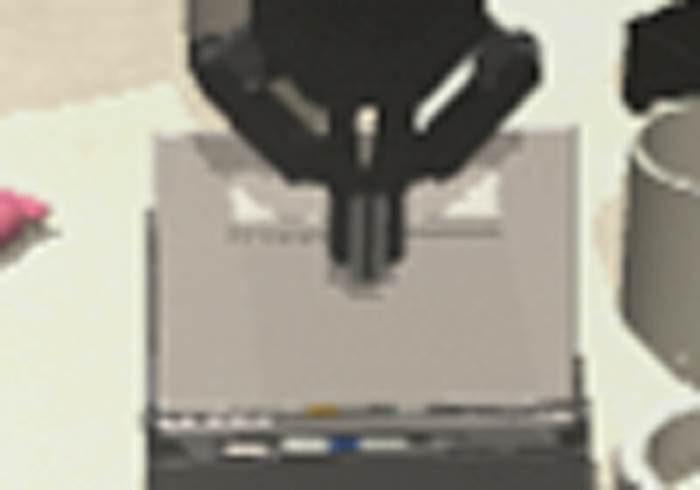

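The cover leans forward and the tip is on the outer face just hinge-side of the step: fingertip at z2 (365,275), step foot at row 238. The geometry fits a tip about 26 mm above the reported TCP. I'll fold the cover down along the arc.

Request:
{"method": "move_arm", "body": {"moves": [[[0.003,0.0045,-0.004,0,0],[0.006,0.009,-0.0095,0,0],[0.01,0.015,-0.017,0,0],[0.014,0.0205,-0.025,0,0],[0.014,0.0205,-0.025,0,0]]]}}

```text
clock: 4.75
eef_pos: [0.5363, 0.0571, 0.0585]
tool_rot: [0.881, 0.473, -0.001, -0.0]
ft_force: [0.3, 0.2, 0.9]
grip_width: -0.0004
grasp_force: 0.1
```

```bash
python3 -c "
from h import *
c,o=prof((226,)); print(c['color'][158:195,253].mean(1).astype(int).tolist(),proj(c,o['eef_pos']))
print(c['color'][165:200,242].mean(1).astype(int).tolist())"
```

```text
t 4.8 tcp [0.5362 0.0568 0.0588] F [-0.6  0.9  1.4]
226 150 [132, 153, 157, 159, 162, 166, 175, 173, 173, 173, 173, 171, 172, 172, 171, 172, 173, 176, 175, 175, 175, 175, 175, 175, 175, 175, 176, 175, 175, 176, 176, 176, 176, 176, 176, 176, 176, 176, 176, 176, 176, 176, 176, 176, 176, 176, 178, 169, 121, 106, 156, 116, 81, 72, 66, 71, 72, 61, 61, 61, 62, 62, 61, 62, 61]
[47, 69, 59, 40, 41, 39, 31, 31, 33, 34, 37, 38, 53, 71, 72, 71, 73, 71, 72, 72, 72, 70, 72, 67, 74, 111, 134, 132, 131, 132, 131, 132, 132, 133, 132, 132, 132] [251.78294634 190.49874467]
[39, 39, 36, 55, 127, 170, 150, 125, 77, 110, 134, 138, 150, 158, 176, 174, 174, 175, 174, 175, 174, 174, 175, 175, 174, 175, 175, 176, 172, 160, 153, 132, 121, 84, 86]
```

Request:
{"method": "move_arm", "body": {"moves": [[[0.002,0.003,-0.007,0,0],[0.0035,0.005,-0.014,0,0],[0.0045,0.0065,-0.02,0,0],[0.0045,0.0065,-0.023,0,0],[0.0045,0.0065,-0.025,0,0]]]}}

```text
clock: 5.42
eef_pos: [0.5412, 0.063, 0.0344]
tool_rot: [0.881, 0.473, 0.0, -0.0]
ft_force: [0.3, 0.3, 2.8]
grip_width: -0.0001
grasp_force: 1.0
```

```bash
python3 -c "
from h import *
c,o=prof((226,)); print(c['color'][158:195,253].mean(1).astype(int).tolist(),proj(c,o['eef_pos']))
print(c['color'][165:200,242].mean(1).astype(int).tolist())"
```

```text
t 5.475 tcp [0.541  0.063  0.0342] F [0.1 0.3 2.6]
226 150 [133, 155, 161, 161, 162, 166, 169, 174, 176, 176, 176, 176, 175, 175, 174, 175, 174, 175, 172, 143, 137, 183, 181, 180, 180, 181, 181, 181, 181, 181, 181, 181, 181, 181, 181, 181, 181, 181, 181, 181, 181, 181, 181, 181, 182, 181, 182, 185, 158, 111, 159, 118, 81, 69, 63, 70, 72, 61, 61, 62, 62, 62, 61, 62, 62]
[35, 35, 36, 35, 36, 35, 40, 55, 61, 41, 39, 32, 30, 29, 32, 36, 36, 38, 52, 71, 72, 72, 73, 71, 72, 72, 71, 72, 72, 67, 82, 118, 116, 116, 116, 116, 116] [251.79420572 196.15177999]
[36, 38, 39, 41, 41, 39, 40, 40, 37, 45, 112, 176, 154, 79, 82, 125, 182, 181, 180, 180, 180, 179, 180, 180, 182, 177, 147, 114, 117, 117, 117, 116, 123, 120, 90]
```

Request:
{"method": "move_arm", "body": {"moves": [[[0.0005,0.0005,-0.004,0,0],[0.0005,0.0005,-0.008,0,0],[0.0005,0.0005,-0.01,0,0],[0.0005,0.0005,-0.012,0,0]]]}}

```text
clock: 5.98
eef_pos: [0.5417, 0.0636, 0.0224]
tool_rot: [0.881, 0.473, 0.0, -0.0]
ft_force: [0.6, 2.1, 3.3]
grip_width: -0.0003
grasp_force: 1.3
```

```bash
python3 -c "
from h import *
c,o=prof((226,),160,205); print(c['color'][158:195,253].mean(1).astype(int).tolist(),proj(c,o['eef_pos']))
print(c['color'][165:200,242].mean(1).astype(int).tolist())"
```

```text
t 6.025 tcp [0.5417 0.0636 0.0222] F [0.9 0.5 1.7]
226 160 [176, 176, 176, 175, 176, 176, 176, 176, 174, 141, 82, 88, 86, 74, 57, 47, 91, 163, 182, 181, 180, 181, 180, 181, 181, 181, 180, 181, 181, 181, 181, 181, 180, 181, 181, 181, 181, 182, 171, 153, 157, 118, 79, 58, 55]
[33, 34, 33, 34, 35, 35, 36, 35, 35, 35, 38, 44, 42, 36, 36, 36, 34, 34, 35, 35, 34, 39, 56, 71, 71, 70, 71, 71, 71, 71, 70, 70, 66, 78, 106, 105, 105] [251.81831636 199.4495594 ]
[35, 34, 36, 50, 57, 40, 39, 42, 38, 37, 37, 38, 33, 66, 130, 164, 150, 86, 84, 124, 185, 181, 179, 179, 179, 181, 175, 141, 101, 104, 105, 104, 110, 108, 103]
```

Request:
{"method": "move_arm", "body": {"moves": [[[0,0,-0.0015,0,0],[0,0,-0.003,0,0],[0,0,-0.003,0,0]]]}}

```text
clock: 6.4
eef_pos: [0.5419, 0.0635, 0.0214]
tool_rot: [0.881, 0.472, 0.001, 0.0]
ft_force: [-4.0, 0.4, 12.5]
grip_width: 0.0
grasp_force: 6.5
```

Request:
{"method": "move_arm", "body": {"moves": [[[0.002,0.003,0.0005,0,0],[0.0045,0.0065,0.0005,0,0],[0.007,0.01,0.0005,0,0],[0.009,0.013,0.0005,0,0],[0.009,0.013,0.0005,0,0]]]}}

```text
clock: 7.02
eef_pos: [0.5503, 0.076, 0.0213]
tool_rot: [0.881, 0.472, -0.0, 0.001]
ft_force: [-2.7, 0.3, 11.5]
grip_width: 0.0
grasp_force: 5.5
```

```bash
python3 -c "
from h import *
c,o=prof((226,),160,205); print(c['color'][158:195,253].mean(1).astype(int).tolist(),proj(c,o['eef_pos']))
print(c['color'][165:200,242].mean(1).astype(int).tolist())"
```

```text
t 7.075 tcp [0.5503 0.076  0.0213] F [-1.7 -0.2  9.9]
226 160 [177, 177, 177, 176, 175, 175, 176, 176, 175, 142, 82, 87, 86, 73, 71, 94, 135, 186, 181, 180, 181, 181, 181, 181, 181, 181, 181, 181, 182, 182, 181, 182, 182, 182, 184, 166, 98, 68, 49, 110, 164, 119, 81, 66, 60]
[34, 37, 36, 36, 36, 35, 35, 40, 45, 40, 39, 31, 33, 35, 35, 36, 36, 37, 39, 54, 72, 72, 72, 71, 75, 81, 82, 80, 79, 75, 84, 106, 105, 104, 103, 103, 114] [251.66043391 196.54153235]
[35, 36, 37, 39, 44, 41, 38, 38, 38, 37, 40, 96, 160, 155, 116, 84, 118, 176, 181, 180, 180, 180, 181, 175, 141, 101, 104, 105, 103, 114, 124, 96, 85, 91, 119]
```

Request:
{"method": "move_arm", "body": {"moves": [[[0.002,0.003,0,0,0],[0.004,0.006,0,0,0],[0.006,0.009,0,0,0],[0.007,0.0105,0,0,0],[0.007,0.0105,0,0,0]]]}}

```text
clock: 7.7
eef_pos: [0.5563, 0.0842, 0.021]
tool_rot: [0.882, 0.472, -0.002, 0.002]
ft_force: [-4.3, -5.4, 12.0]
grip_width: -0.0004
grasp_force: 5.6
```

```bash
python3 -c "
from h import *
c,o=prof((226,),160,205); print(c['color'][158:195,253].mean(1).astype(int).tolist(),proj(c,o['eef_pos']))
print(c['color'][165:200,242].mean(1).astype(int).tolist())"
```

```text
t 7.75 tcp [0.5563 0.0842 0.0209] F [-4.9 -5.5 11. ]
226 160 [177, 176, 176, 175, 175, 175, 176, 177, 175, 142, 82, 88, 87, 76, 67, 90, 137, 186, 181, 181, 181, 181, 181, 181, 181, 181, 182, 182, 182, 182, 182, 182, 181, 183, 176, 136, 84, 48, 51, 110, 164, 118, 81, 66, 60]
[36, 35, 35, 35, 35, 33, 33, 42, 36, 27, 30, 33, 33, 35, 36, 38, 38, 57, 81, 81, 81, 81, 78, 76, 76, 75, 77, 77, 86, 105, 103, 104, 103, 103, 103, 114, 125] [251.62762797 194.55302219]
[38, 39, 41, 41, 38, 38, 38, 38, 41, 61, 79, 111, 162, 133, 89, 110, 155, 181, 179, 179, 181, 175, 141, 100, 103, 104, 105, 104, 109, 114, 97, 85, 87, 93, 120]
```

Request:
{"method": "move_arm", "body": {"moves": [[[0.002,0.003,0,0,0],[0.004,0.006,0,0,0],[0.0055,0.008,0,0,0],[0.0055,0.008,0,0,0]]]}}

```text
clock: 8.25
eef_pos: [0.562, 0.0924, 0.0208]
tool_rot: [0.882, 0.472, -0.002, 0.002]
ft_force: [-3.2, -3.8, 10.3]
grip_width: -0.0
grasp_force: 4.8
```

```bash
python3 -c "
from h import *
c,o=prof((226,),160,205)
print(c['color'][165:200,242].mean(1).astype(int).tolist())
im=cv2.convertScaleAbs(cv2.resize(c['color'][140:210,200:300],None,fx=7,fy=7,interpolation=cv2.INTER_CUBIC)[...,::-1],alpha=1.3); cv2.imwrite('pics/z3.png',im)"
```

```text
t 8.3 tcp [0.562  0.0924 0.0208] F [-2.9 -4.6 10.1]
226 160 [176, 176, 176, 175, 176, 176, 176, 177, 175, 142, 83, 89, 88, 75, 67, 89, 138, 186, 182, 181, 182, 181, 182, 181, 182, 181, 181, 182, 182, 182, 181, 182, 182, 184, 176, 136, 84, 48, 51, 111, 164, 118, 81, 66, 61]
[40, 41, 37, 39, 39, 38, 42, 51, 54, 64, 79, 111, 167, 151, 105, 117, 154, 182, 181, 175, 141, 100, 104, 104, 105, 104, 101, 136, 189, 165, 94, 84, 86, 92, 120]
```

View pics/z3.png

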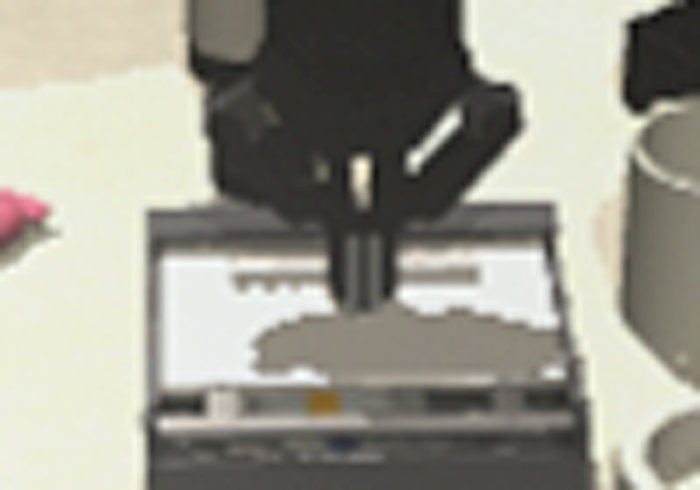

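Request:
{"method": "move_arm", "body": {"moves": [[[0.0015,0.002,0,0,0],[0.003,0.004,0,0,0],[0.003,0.004,0,0,0]]]}}

```text
clock: 8.68
eef_pos: [0.5639, 0.0951, 0.0204]
tool_rot: [0.882, 0.472, -0.003, 0.002]
ft_force: [-4.3, -6.8, 11.1]
grip_width: -0.0005
grasp_force: 7.5
```

Request:
{"method": "move_arm", "body": {"moves": [[[0.0015,0.002,0,0,0],[0.003,0.004,0,0,0],[0.003,0.004,0,0,0]]]}}

```text
clock: 9.05
eef_pos: [0.5637, 0.0951, 0.0197]
tool_rot: [0.882, 0.471, -0.008, 0.004]
ft_force: [-9.9, -16.6, 14.1]
grip_width: -0.0001
grasp_force: 13.4
```

Request:
{"method": "move_arm", "body": {"moves": [[[-0.003,-0.004,0.002,0,0],[-0.004,-0.006,0.01,0,0],[-0.005,-0.008,0.04,0,0],[-0.005,-0.008,0.1,0,0],[-0.005,-0.008,0.15,0,0]]]}}

```text
clock: 9.68
eef_pos: [0.5642, 0.0953, 0.1719]
tool_rot: [0.881, 0.473, 0.0, -0.0]
ft_force: [2.0, 0.0, 0.1]
grip_width: -0.0001
grasp_force: 0.0
```

Request:
{"method": "move_arm", "body": {"moves": [[[-0.04,-0.045,0.01,0,0],[-0.08,-0.09,0.02,0,0],[-0.12,-0.135,0.02,0,0],[-0.16,-0.18,0.02,0,0],[-0.16,-0.18,0.02,0,0]]]}}

```text
clock: 10.3
eef_pos: [0.4015, -0.087, 0.1903]
tool_rot: [0.883, 0.47, -0.0, -0.0]
ft_force: [-0.0, -0.7, -0.3]
grip_width: -0.0003
grasp_force: 0.0
```

```bash
python3 -c "
from h import *
t=vision.camera('top'); c,o=prof((226,),160,205)
f=lambda a:cv2.convertScaleAbs(cv2.resize(a,None,fx=2.6,fy=2.6,interpolation=cv2.INTER_CUBIC)[...,::-1],alpha=1.4)
cv2.imwrite('pics/m3.png',np.hstack([f(t['color'][140:290,170:320]),f(c['color'][110:260,200:350])]))"
```

```text
t 10.4 tcp [ 0.4043 -0.0853  0.1904] F [ 0.1 -0.9  0.1]
226 160 [36, 43, 63, 93, 133, 154, 154, 154, 155, 124, 71, 76, 73, 60, 58, 117, 169, 165, 164, 164, 164, 165, 164, 165, 165, 165, 165, 165, 165, 165, 165, 165, 166, 169, 151, 80, 65, 49, 50, 106, 158, 116, 76, 57, 55]
```

View pics/m3.png

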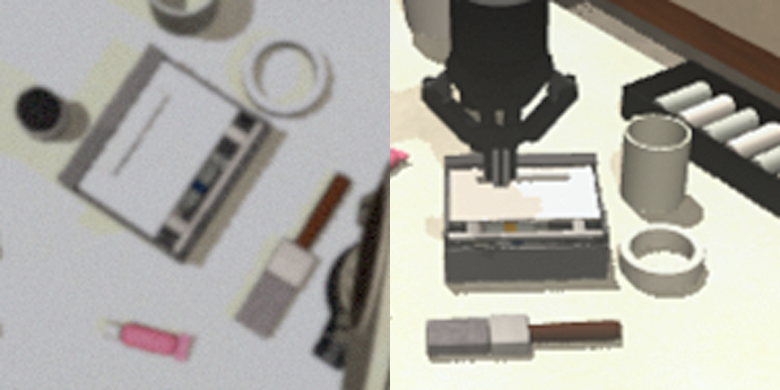

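The last picture shows the cover flat, its free edge under the lip (top crop, from (78,190) to (160,65)). A slot is open at the hinge end, and the arm is clear. Nothing else has moved, so I'll hand in.

```bash
python3 -c "
from h import *
print(job.job_done())"
```

```text
the job is handed in; nothing more can be done
None
```

The paint-tube box is shut: after the arm let go, the last picture showed the cover lying flat, its free edge under the lip and everything else in place. I handed the job in at about 10.4 s; the hand-in gave no verdict.

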